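Pop open the rice cooker and steady its lid

ROBOT

A 6-joint arm with a two-finger parallel gripper is mounted at the origin on a cart in front of the work surface, level with it; the furniture and walls round the work are solid. World frame = base frame: x ahead of the robot, y to its left, z up, the work surface at z = 0. Lengths are in m, angles in rad, forces in N, time in s.
With the tool pointing down it reaches from about 0.425 to 0.95 m from the base axis. Payload 14.7 kg.
Tool frame: the origin (TCP) lies at the centre of the arm's flange, where the gripper is bolted on; the fingertips stand 173 mm ahead of it and the grasp point (between the pads) lies 155 mm ahead of it; z points along the fingers, y is the line along which they close (so a half turn about z gives the same grasp; the last joint's range is limited). The gripper opens to 85 mm and grips with 20 to 120 N. Pads are 22 mm wide; open, the fingers measure 114 mm over their backs; the gripper's body (76 mm by 85 mm) begins 54 mm behind the grasp point. The pads swing forward as they close: fully open they stand 13 mm farther back than shut.
Start: joints at [-1.385, 0.48, 1.596, -0, 1.065, -0.047], TCP at [0.15, -0.632, 0.405] pointing down, gripper open.
Joint ranges: [-2.75, 2.75], [-0.82, 2.05], [0.23, 2.67], [-1.56, 4.7], [0.09, 2.69], [-2.92, 2.92]. Speed limits (rad/s): [1.89, 1.89, 2.39, 3.01, 3.01, 3.01].

INTERFACE

Orientations are given as a 3x3 rotation matrix whose columns are the frame's x, y, z axes.
In Python, from bench import manip, get_image, calibration gives the robot as it stands.
- The arm moves only by the tool arm_command, never from a script. Its argument "rows" is one flat list of numbers, 5 for each row, row after row: the closure, from -1 (fully open) to 1 (shut), so that 0 is half open, then the shift along the world's x, y, z scaled (see below), then the turn about the world's z scaled (see below). A call has 1 to 5 rows; each row shifts and turns the commanded pose from where the row before left it; what a row does not reach is not made up. The controller multiplies each number of a shift by 30 mm and each number of a turn by 5 degrees. A row lasts 1/8 s, in which the tool goes at most 62.5 mm and 10.7 degrees, less where a joint would pass 70% of its speed; a pose out of reach is approached as far as the arm can. A call with a number of a shift or a turn outside -1 to 1 is refused whole. A call with a gripper value outside its range is refused whole. The fingers move at their own pace and stop on an object; the grip force is fixed at half the most. Time passes only in rows, so rows that do not move let the fingers close. It gives the time, the measured TCP pose, the force, the opening and the grip force at its end, in the units of the state.
- manip.observe(): the state, without advancing time (a new reading comes with each control period).
- get_image(name): name is "scene" or "top"; returns (picture, depth): 480x640x3 uint8, red, green, blue; 480x640 float32, m along the optical axis (not along the pixel's ray), 0 where there is no reading.
- calibration(name): a dict with "fx", "fy", "cx", "cy" (pixels), "eye" and "orientation" of the camera in the world. Camera axes: x right, y down, z forward; pixel columns grow to the right and rows downward; lengths in m; the calibration is good to about 2 mm. A picture is of the moment at which its call begins. calibration takes no time and is no camera call.
- manip.job_done(): hands the job in; it is judged then, once.
The state is a dict: "clock": time; "qpos": joint angles; "dq": joint speeds; "effort": joint torques, N m; "eef_pos": TCP position; "ee_rot": TCP orientation; "ft_force": force on the tool from outside, world axes, zero at the start; "torque": the same for the moment, N m; "gripper_width": opening from 0.0 (shut) to 1.0 (fully open); "gripper_force": force on a finger pad.
Only numpy, scipy, OpenCV 4.12 (cv2) and the standard library are available. Lean on these libraries where they do the work, as an engineer would, in place of code of your own. Each camera call takes 0.05 s, during which the arm holds its last target. There are 200 camera calls.

TASK

Open the small white rice cooker: press the wide oblong lid release key in the middle of its front deck so that the sprung lid pops up, and leave the small round cook key beside it alone. The open lid keeps rocking on its spring, so take hold of it or rest the fingers against it for about a second until it is still, then let go gently so that it is left standing upright and at rest.

Things in the scene. Friction and masses are not known exactly. Their poses are not given: they have to be found in the camera images.
- release_key_top (a point): Top centre of the lid release key: white oblong, 40 mm (y) x 22 mm (x), middle of the cooker's grey front deck, 111 mm above the table, 9 mm above the deck. Axes: x to the cooker's back (lid hinge), y to its left, z up. Sprung: 6 mm straight down, 2 N to start, 5.5 N fully down; frees the lid after 4 mm. The shut lid's front edge is 31 mm behind it (+x). The cooker is fixed, 160 mm wide.
- cook_key_top (a point): Top centre of the cook key: white, round, 18 mm across, on the same deck, 52 mm to the right (-y) of the release key and just as high; goes down 6 mm on a like spring. Leave it alone.
- cooker_lid: Round white lid, 152 mm across, 14 mm thick, front tab. Origin: middle of the hinge axis, 114 mm up, 195 mm behind the release key. Shut, its axes are the cooker's and it reaches along its -x; it turns about +y, up and back. Open, its -x points up: a weak, hardly damped spring holds it upright, so once popped it rocks about upright, some 20 degrees each way at first, 0.85 s a swing, 8 s long.
- lid_edge (a point): Middle of the front edge of the lid's tab, 164 mm from the hinge axis; moves with the lid. Shut: 114 mm up. Lid upright: its top, 278 mm up, straight above the hinge. The tab, 50 mm wide and 12 mm thick (6 mm each side of this point), can be held from above, fingers before and behind; a steel latch lug, 18 mm wide, sticks out 10 mm from its inner face (front when open), 2 to 10 mm below the edge.

How it is judged:
By the outcome, as a careful person would: the job done as asked, in the order asked, and still so for the second after the job is handed in, with the robot touching nothing.
It also fails if it takes over 45 s, if anything falls off the work surface, if the arm or the gripper's body presses on something with over 40 N, if the wrist force passes 120 N, or if a joint passes its speed limit or range.

## Working session

There is one attempt and no reset: what is moved stays moved. The work goes in short steps, Python scripts to look and compute and a tool call to move; the robot and the scene stay as the last step left them, time stands still between calls to the robot, and variables do not carry over. Pictures are saved under pics/ and viewed, at most 10 in all, crops included, and the job is handed in when it is done.

Besides the shell and the picture viewer there is one more tool, called after "Emit:" by a JSON object that holds its "op" and its "data", one argument or row to a line. arm_command: Moves the arm, as the interface text tells. Shifts and turns lie within -1 to 1; 1 stands for 30 mm of shift or 5 degrees of turn. Its arguments: {"type":"object","properties":{"rows":{"type":"array","items":{"type":"number","minimum":-1,"maximum":1}}},"required":["rows"]}

```bash
mkdir -p pics; cat > h.py <<'E'
import numpy as np, cv2
from bench import manip, get_image, calibration
def pts(name, depth):
    c=calibration(name); v,u=np.mgrid[0:480,0:640]
    P=np.stack([(u-c['cx'])/c['fx']*depth,(v-c['cy'])/c['fy']*depth,depth],-1)
    return P@np.array(c['orientation']).T+np.array(c['eye'])
E
python3 - <<'E'
from h import *
for n in('scene','top'):
    im,d=get_image(n); cv2.imwrite(f'pics/{n}0.png',im[:,:,::-1]); np.save(f'{n}0.npy',d)
    print(n,calibration(n))
s=manip.observe(); print(s['clock'],s['eef_pos'],s['ee_rot'],s['gripper_width'])
E
```

```text
scene {'fx': 484.2730110905547, 'fy': 484.2730110905547, 'cx': 326.3520604862554, 'cy': 235.84225343385745, 'eye': array([0.17043912, 0.68103707, 0.6242067 ]), 'orientation': array([[-0.84847119, -0.29537732,  0.43914563],
       [-0.5289615 ,  0.44630196, -0.7218132 ],
       [ 0.01721569, -0.84472883, -0.53491758]])}
top {'fx': 445.84663951469906, 'fy': 445.84663951469906, 'cx': 315.9922638383141, 'cy': 239.46147151824118, 'eye': array([0.4172182 , 0.07492954, 1.0112875 ]), 'orientation': array([[-0.02546992, -0.98411426,  0.17569976],
       [-0.99962386,  0.02328414, -0.0144911 ],
       [ 0.01016988, -0.17600276, -0.98433714]])}
0.1 [ 0.14995643 -0.63228054  0.4041181 ] [[ 9.73021336e-01  2.30715060e-01 -2.00568752e-04]
 [ 2.30715140e-01 -9.73020724e-01  1.09292056e-03]
 [ 5.69956811e-05 -1.10970927e-03 -9.99999383e-01]] 1.0018628228748048
```

View pics/scene0.png

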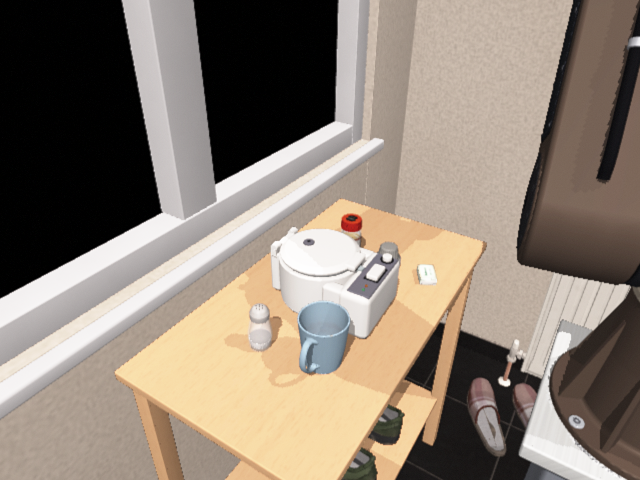

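View pics/top0.png

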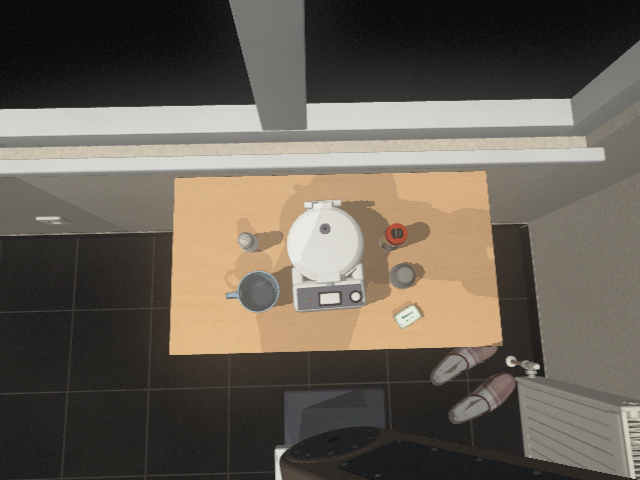

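The top view shows the cooker in the middle of the table, with the oblong key near (329,298), the cook key near (355,296) and the hinge near (322,205). A mug stands to its left at (258,290). Next I'll locate these precisely.

```bash
python3 - <<'E'
from h import *
d=np.load('top0.npy'); P=pts('top',d); im=cv2.imread('pics/top0.png')
c=calibration('top')
def ray(u,v,z):
    r=np.array(c['orientation'])@np.array([(u-c['cx'])/c['fx'],(v-c['cy'])/c['fy'],1]); e=np.array(c['eye']); return e+r*(z-e[2])/r[2]
g=im.min(2)
sub=((g>150)&(np.abs(P[...,2]-.111)<.012)).astype(np.uint8); 
sub[:287]=0;sub[:,:305]=0;sub[306:]=0;sub[:,364:]=0
n,l,st,ce=cv2.connectedComponentsWithStats(sub)
for i in range(1,n):
    if st[i,4]>30: print(st[i],ce[i],ray(*ce[i],.111),np.median(P[l==i],0), cv2.minAreaRect(np.argwhere(l==i)[:,::-1].astype(np.float32)))
for a in [(250,290),(258,272),(397,233),(402,275),(248,241)]: print(a,P[a[1],a[0]])
# lid circle: points z .11-.13
m=(g>150)&(P[...,2]>.113)&(P[...,2]<.16); m[:195]=0; m[285:]=0; m[:,:280]=0;m[:,372:]=0
(cx,cy),r=cv2.minEnclosingCircle(np.argwhere(m[215:270])[:,::-1].astype(np.float32)); print(cx,cy+215,r,ray(cx,cy+215,.12))
cv2.imwrite('pics/crop.png',cv2.resize(im[190:320,270:420],None,fx=5,fy=4.6,interpolation=cv2.INTER_CUBIC)[:600])
E
```

```text
[320 293  20  11 198] [329.38383838 298.15656566] [0.45777883 0.03787879 0.111     ] [0.45788726 0.03763521 0.11049161] ((329.5, 298.0), (10.0, 19.0), 90.0)
[351 292   9   9  59] [355.3220339  296.08474576] [ 0.46060274 -0.01432512  0.111     ] [ 0.46074661 -0.0139659   0.11062498] ((355.5, 296.0), (7.77817440032959, 7.77817440032959), 45.0)
(250, 290) [0.48463326 0.21003311 0.01291827]
(258, 272) [0.51581448 0.18276166 0.09284075]
(397, 233) [ 0.58888993 -0.10704243  0.1035889 ]
(402, 275) [ 0.50609282 -0.12282556  0.05230182]
(248, 241) [0.4172182  0.07492954 1.0112875 ]
324.64678955078125 241.85779762268066 36.78135299682617 [0.57095504 0.04437498 0.12      ]
```

View pics/crop.png

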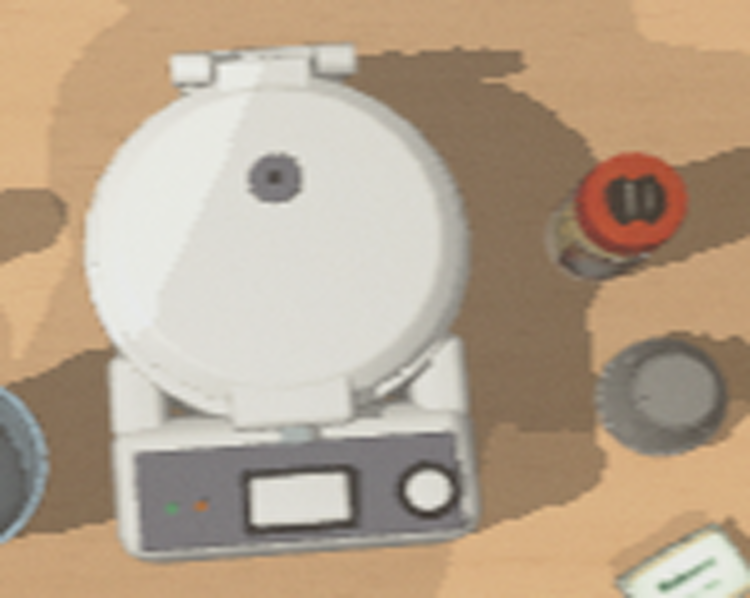

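Cooker yaw comes out at about +3.1°, with the key at (0.458, 0.038) and the hinge at about (0.653, 0.0485). I'll press with the closed fingers, tool y along cooker x, so no re-turn is needed for the lid.

Emit:
{"op": "arm_command", "data": {
  "rows": [1,1,1,0,0.8,1,1,1,0,0.8,1,1,1,0,0.8,1,1,1,0,0.8,1,1,1,0,0.8]
}}

```text
clock: 0.72
eef_pos: [0.3008, -0.4813, 0.4045]
ee_rot: [[0.834, 0.551, -0.0], [0.551, -0.834, 0.0], [0.0, -0.0, -1.0]]
ft_force: [0.9, -0.4, -0.4]
gripper_width: -0.002
gripper_force: 0.0
```

Emit:
{"op": "arm_command", "data": {
  "rows": [1,1,1,0,0.8,1,1,1,0,0.8,1,1,1,0,0.8,1,1,1,0,0.8,1,1,1,0,0.8]
}}

```text
clock: 1.35
eef_pos: [0.4508, -0.3313, 0.4045]
ee_rot: [[0.595, 0.804, -0.0], [0.804, -0.595, 0.0], [0.0, -0.0, -1.0]]
ft_force: [-1.2, -0.2, -0.9]
gripper_width: 0.003
gripper_force: 0.0
```

Emit:
{"op": "arm_command", "data": {
  "rows": [1,0,1,0,0.8,1,0,1,0,0.8,1,0,1,0,0.8,1,0,1,0,0.8,1,0,1,0,0.8]
}}

```text
clock: 1.98
eef_pos: [0.4498, -0.1815, 0.4045]
ee_rot: [[0.285, 0.959, -0.0], [0.959, -0.285, 0.0], [0.0, -0.0, -1.0]]
ft_force: [0.4, 0.4, -0.5]
gripper_width: 0.0
gripper_force: 0.0
```

Emit:
{"op": "arm_command", "data": {
  "rows": [1,0,1,0,0.8,1,0,1,0,0.8,1,0,1,0,0.8,1,0,1,0,0.8,1,0,1,0,0.8]
}}

```text
clock: 2.6
eef_pos: [0.4498, -0.0315, 0.4046]
ee_rot: [[-0.06, 0.998, -0.0], [0.998, 0.06, 0.0], [0.0, -0.0, -1.0]]
ft_force: [-0.3, 0.3, -0.1]
gripper_width: 0.001
gripper_force: 0.0
```

Emit:
{"op": "arm_command", "data": {
  "rows": [1,0.06,0.9,0,0,1,0,0.9,-0.5,0,1,0,0.5,-1,0,1,0,0,-1,0,1,0,0,-1,0]
}}

```text
clock: 3.22
eef_pos: [0.4516, 0.0369, 0.2988]
ee_rot: [[-0.059, 0.998, 0.0], [0.998, 0.059, 0.0], [0.0, 0.0, -1.0]]
ft_force: [-1.0, 0.1, 0.8]
gripper_width: -0.001
gripper_force: 0.0
```

```bash
python3 - <<'E'
from h import *
im,d=get_image('scene'); cv2.imwrite('pics/s1.png',cv2.resize(im[130:330,240:480,::-1],None,fx=3,fy=3))
s=manip.observe(); print(s['eef_pos'],s['ft_force'])
E
```

```text
[0.4505432  0.03668849 0.29585115] [-3.90714776 -0.85547968 -4.84730883]
```

View pics/s1.png

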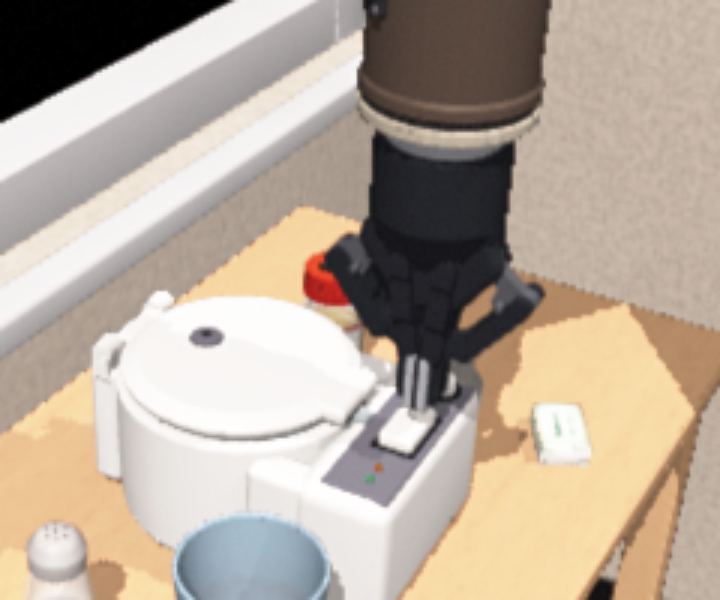

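The shut linkage sticks out along the closing direction and would get in the lid's way, so I'll turn 90° before pressing.

Emit:
{"op": "arm_command", "data": {
  "rows": [1,0,0,0,-1,1,0,0,0,-1,1,0,0,0,-1,1,0,0,0,-1,1,0,0,0,-1]
}}

```text
clock: 3.9
eef_pos: [0.4518, 0.0365, 0.3002]
ee_rot: [[0.372, 0.928, -0.0], [0.928, -0.372, 0.0], [-0.0, -0.0, -1.0]]
ft_force: [0.5, 0.3, -0.5]
gripper_width: -0.002
gripper_force: 0.0
```

Emit:
{"op": "arm_command", "data": {
  "rows": [1,0,0,0,-1,1,0,0,0,-1,1,0,0,0,-1,1,0,0,0,-1,1,0,0,0,-1]
}}

```text
clock: 4.53
eef_pos: [0.4518, 0.0365, 0.3002]
ee_rot: [[0.729, 0.684, -0.0], [0.684, -0.729, 0.0], [-0.0, -0.0, -1.0]]
ft_force: [-0.0, 0.2, 0.3]
gripper_width: 0.001
gripper_force: 0.0
```

Emit:
{"op": "arm_command", "data": {
  "rows": [1,0,0,0,-1,1,0,0,0,-1,1,0,0,0,-1,1,0,0,0,-1,1,0,0,0,-1]
}}

```text
clock: 5.15
eef_pos: [0.4518, 0.0365, 0.3002]
ee_rot: [[0.95, 0.312, -0.0], [0.312, -0.95, 0.0], [-0.0, -0.0, -1.0]]
ft_force: [0.2, 0.7, -0.1]
gripper_width: -0.004
gripper_force: 0.0
```

Emit:
{"op": "arm_command", "data": {
  "rows": [1,0,0.03,0,-1,1,0,0,0,-1,1,0,0,0,-1,1,0,0,-0.2,0,1,0,0,-0.2,0]
}}

```text
clock: 5.78
eef_pos: [0.4518, 0.0374, 0.2875]
ee_rot: [[0.998, 0.06, 0.0], [0.06, -0.998, 0.0], [0.0, -0.0, -1.0]]
ft_force: [0.1, 0.0, -0.2]
gripper_width: -0.001
gripper_force: 0.0
```

```bash
python3 - <<'E'
from h import *
s=manip.observe(); print(s['clock'],s['eef_pos'],s['ft_force'],s['ee_rot'][:,1],s['qpos'])
im,d=get_image('scene'); cv2.imwrite('pics/s2.png',cv2.resize(im[200:320,310:450,::-1],None,fx=5,fy=5))
E
```

```text
5.775 [0.45176796 0.03741717 0.28749587] [ 0.0667033   0.02113502 -0.20447604] [ 6.02015807e-02 -9.98186240e-01 -2.50114029e-06] [1.57407180e-02 3.88234565e-01 2.14803371e+00 1.48487157e-05
 6.05190887e-01 1.52628683e+00]
```

View pics/s2.png

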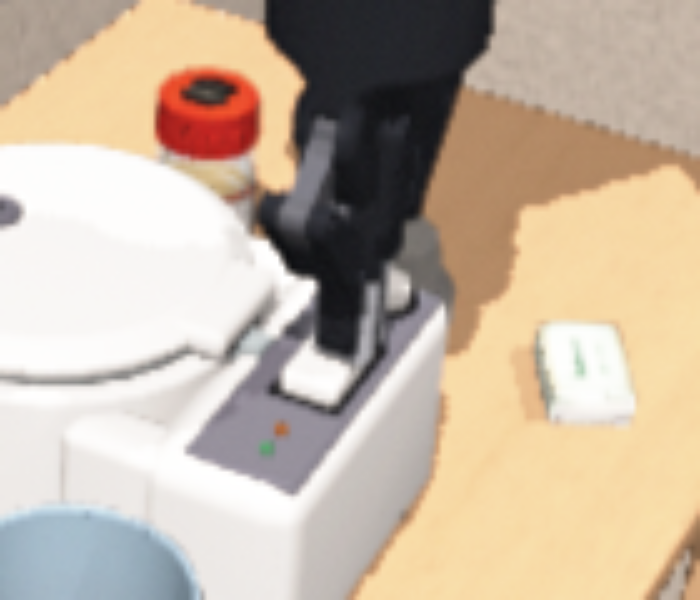

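The fingertips sit just above the oblong key near (330,355), clear of the cook key. Pressing now.

Emit:
{"op": "arm_command", "data": {
  "rows": [1,0,0.13,0,0,1,0,0,-0.1,0,1,0,0,-0.1,0,1,0,0,-0.1,0]
}}

```text
clock: 6.32
eef_pos: [0.4518, 0.0415, 0.2786]
ee_rot: [[0.998, 0.058, 0.0], [0.058, -0.998, 0.0], [0.0, -0.0, -1.0]]
ft_force: [-0.2, 4.6, 6.0]
gripper_width: 0.002
gripper_force: 2.6
```

```bash
cat >> h.py <<'E'
def lid():
    # lid points in cooker frame, about the hinge; angle from upright (+ = back)
    for n in ('top','scene'):
        im,d=get_image(n); P=pts(n,d)-np.array([.653,.0485,.114])
        a=np.deg2rad(3.1); x=P[...,0]*np.cos(a)+P[...,1]*np.sin(a); y=-P[...,0]*np.sin(a)+P[...,1]*np.cos(a); z=P[...,2]
        m=(d>0)&(im.min(2)>110)&(abs(y)<.07)&(abs(x)<.11)&(z>.05)&(z<.175)&(np.hypot(x,z)<.18)
        print(n,m.sum(),'t',manip.observe()['clock'])
        if m.sum()>20:
            X=x[m];Z=z[m];t=np.rad2deg(np.arctan2(X,Z)); hi=Z>.135
            print(' ang med',np.median(t).round(1),np.percentile(t,[5,95]).round(1),'zmax',Z.max().round(3),'top x',np.median(X[hi]).round(3) if hi.any() else None)
    return im
E
python3 - <<'E'
from h import *
im=lid(); cv2.imwrite('pics/s3.png',im[:,:,::-1])
E
```

```text
top 0 t 6.375
scene 574 t 6.425
 ang med -41.1 [-45.1 -36.6] zmax 0.126 top x None
```

View pics/s3.png

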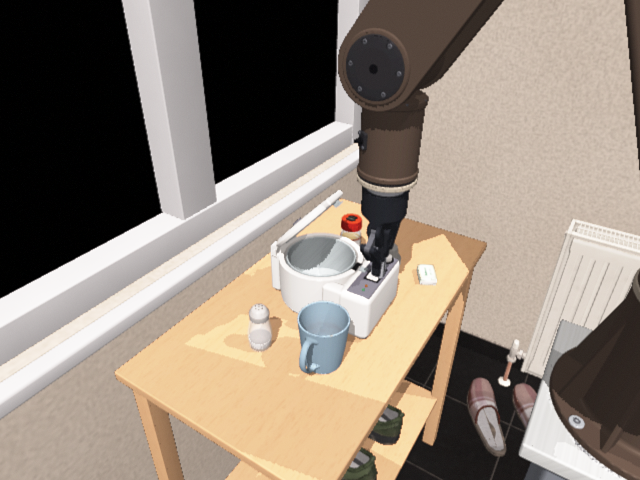

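The scene shows the lid swinging open at (308,220). I'll rise and turn back, clear of the lid.

Emit:
{"op": "arm_command", "data": {
  "rows": [1,0,0,1,1,1,0,0,1,1,1,0,0,1,1,1,0,0,1,1,1,0,0,1,1]
}}

```text
clock: 7.05
eef_pos: [0.4516, 0.0412, 0.4295]
ee_rot: [[0.879, 0.477, -0.0], [0.477, -0.879, -0.0], [-0.0, 0.0, -1.0]]
ft_force: [0.4, -0.2, 0.4]
gripper_width: -0.0
gripper_force: 0.0
```

```bash
python3 - <<'E'
from h import *
for n in('top','scene'):
    d=np.load(n+'0.npy'); P=pts(n,d)
    for a,b in((.06,.2),(.2,.35),(.35,.5),(.5,.8)):
        m=(d>0)&(P[...,0]>.66)&(P[...,2]>a)&(P[...,2]<b)&(P[...,1]>-.1)&(P[...,1]<.2)
        print(n,a,b,m.sum(), np.percentile(P[m][:,0],[0,2,50]).round(3) if m.any() else '')
lid()
E
```

```text
top 0.06 0.2 8768 [0.66  0.738 0.792]
top 0.2 0.35 2065 [0.79  0.792 0.793]
top 0.35 0.5 3848 [0.791 0.792 0.793]
top 0.5 0.8 1555 [0.791 0.792 0.793]
scene 0.06 0.2 8098 [0.66  0.737 0.792]
scene 0.2 0.35 4746 [0.789 0.791 0.794]
scene 0.35 0.5 6368 [0.789 0.791 0.794]
scene 0.5 0.8 1627 [0.79  0.791 0.794]
top 2066 t 7.1
 ang med 5.2 [1.3 8.8] zmax 0.166 top x 0.019
scene 2682 t 7.15
 ang med 11.4 [ 7.3 14.5] zmax 0.162 top x 0.035
```

Emit:
{"op": "arm_command", "data": {
  "rows": [1,0.2,0,0.8,1,1,0.6,0,0.75,1,1,0.8,0.1,0,1,1,0.9,0.15,0,1,0,0.9,0,0,1]
}}

```text
clock: 7.78
eef_pos: [0.5545, 0.049, 0.4743]
ee_rot: [[0.595, 0.803, -0.001], [0.803, -0.595, -0.0], [-0.001, -0.001, -1.0]]
ft_force: [-0.5, 0.2, -0.1]
gripper_width: 0.199
gripper_force: 0.0
```

Emit:
{"op": "arm_command", "data": {
  "rows": [-1,0.9,0,0,1,-1,0.9,0,0,1,-1,0.8,0,0,1,-1,0.54,0,0,1,-1,0,0,0,1]
}}

```text
clock: 8.4
eef_pos: [0.6489, 0.0486, 0.4736]
ee_rot: [[0.2, 0.98, -0.001], [0.98, -0.2, -0.0], [-0.001, -0.001, -1.0]]
ft_force: [-0.5, 0.1, -0.1]
gripper_width: 1.001
gripper_force: 0.0
```

Emit:
{"op": "arm_command", "data": {
  "rows": [-1,0,0,0,1,-1,0,0,0,1,-1,0,0,0,0.9]
}}

```text
clock: 8.78
eef_pos: [0.6479, 0.0487, 0.474]
ee_rot: [[-0.051, 0.999, -0.001], [0.999, 0.051, -0.0], [-0.0, -0.001, -1.0]]
ft_force: [-0.4, 0.1, -1.0]
gripper_width: 1.001
gripper_force: 0.0
```

```bash
python3 - <<'E'
from h import *
for i in range(6): lid()
s=manip.observe(); print(s['clock'],s['eef_pos'],s['ee_rot'][:,1])
E
```

```text
top 732 t 8.825
 ang med 6.3 [4.6 8.9] zmax 0.158 top x 0.018
scene 2586 t 8.875
 ang med 6.6 [2.4 9.9] zmax 0.164 top x 0.022
top 834 t 8.925
 ang med 8.1 [ 6.4 10.8] zmax 0.15 top x 0.023
scene 2569 t 8.975
 ang med 5.8 [1.8 9.1] zmax 0.164 top x 0.02
top 678 t 9.025
 ang med 5.0 [3.4 7.7] zmax 0.164 top x 0.015
scene 2424 t 9.075
 ang med 0.0 [-3.9  3.4] zmax 0.166 top x 0.005
top 276 t 9.125
 ang med -0.6 [-2.1  1.9] zmax 0.166 top x -0.002
scene 1972 t 9.175
 ang med -7.7 [-11.6  -4.1] zmax 0.166 top x -0.015
top 0 t 9.225
scene 944 t 9.275
 ang med -12.9 [-15.9  -9.7] zmax 0.163 top x -0.032
top 0 t 9.325
scene 906 t 9.375
 ang med -15.0 [-18.  -11.6] zmax 0.162 top x -0.037
9.375 [0.64796665 0.04883503 0.47520252] [9.98790166e-01 4.91752144e-02 5.66544915e-05]
```

The lid still rocks about ±11°. I'll let it decay a little, then come down round it.

```bash
python3 - <<'E'
from h import *
for i in range(44): get_image('scene')
for i in range(9): lid()
E
```

```text
top 536 t 11.625
 ang med 2.3 [0.9 5.1] zmax 0.166 top x 0.008
scene 2429 t 11.675
 ang med 0.2 [-3.8  3.7] zmax 0.165 top x 0.006
top 478 t 11.725
 ang med 1.6 [0.1 4.3] zmax 0.164 top x 0.006
scene 2367 t 11.775
 ang med -1.9 [-5.8  1.7] zmax 0.166 top x 0.0
top 304 t 11.825
 ang med -0.5 [-1.9  2.1] zmax 0.168 top x -0.002
scene 2137 t 11.875
 ang med -5.3 [-9.2 -1.8] zmax 0.166 top x -0.009
top 94 t 11.925
 ang med -2.3 [-4.  -0.5] zmax 0.164 top x -0.007
scene 1894 t 11.975
 ang med -8.5 [-12.4  -4.8] zmax 0.166 top x -0.017
top 7 t 12.025
scene 1783 t 12.075
 ang med -10.0 [-14.1  -6.3] zmax 0.166 top x -0.021
top 4 t 12.125
scene 1821 t 12.175
 ang med -9.3 [-13.3  -5.6] zmax 0.166 top x -0.019
top 32 t 12.225
 ang med -2.6 [-4.4 -1.8] zmax 0.166 top x -0.008
scene 2015 t 12.275
 ang med -7.0 [-10.9  -3.4] zmax 0.166 top x -0.013
top 172 t 12.325
 ang med -1.6 [-3.2  0.7] zmax 0.167 top x -0.004
scene 2239 t 12.375
 ang med -4.2 [-8.1 -0.5] zmax 0.167 top x -0.006
top 343 t 12.425
 ang med -0.1 [-1.4  2.5] zmax 0.166 top x -0.0
scene 2364 t 12.475
 ang med -2.0 [-6.   1.5] zmax 0.166 top x -0.0
```

Emit:
{"op": "arm_command", "data": {
  "rows": [-1,0,0,-0.8,0,-1,0,0,-0.85,0,-0.5,0,0,0,0,0,0,0,0,0,0.2,0,0,0,0]
}}

```text
clock: 13.1
eef_pos: [0.6483, 0.0489, 0.4269]
ee_rot: [[-0.05, 0.999, 0.002], [0.999, 0.05, 0.0], [-0.0, 0.002, -1.0]]
ft_force: [0.2, -0.2, -0.1]
gripper_width: 0.403
gripper_force: 0.0
```

Emit:
{"op": "arm_command", "data": {
  "rows": [0.3,0,0,0,0,0.36,0,0,0,0,0.4,0,0,0,0,0.44,0,0,0,0,0.48,0,0,0,0]
}}

```text
clock: 13.72
eef_pos: [0.6481, 0.0488, 0.4257]
ee_rot: [[-0.049, 0.999, 0.0], [0.999, 0.049, 0.0], [-0.0, 0.0, -1.0]]
ft_force: [0.6, 0.2, 0.6]
gripper_width: 0.262
gripper_force: 5.7
```

```bash
python3 - <<'E'
from h import *
im=lid();im=lid(); cv2.imwrite('pics/s4.png',cv2.resize(im[110:310,220:460,::-1],None,fx=3,fy=3))
s=manip.observe(); print(s['clock'],s['eef_pos'],s['ft_force'],s['gripper_width'],s['gripper_force'])
E
```

```text
top 62 t 13.775
 ang med 0.1 [-1.4  2. ] zmax 0.165 top x 0.0
scene 2129 t 13.825
 ang med -4.5 [-8.4 -0.3] zmax 0.175 top x -0.006
top 61 t 13.875
 ang med 0.1 [-1.3  2.1] zmax 0.164 top x 0.0
scene 2136 t 13.925
 ang med -4.6 [-8.3 -0.3] zmax 0.175 top x -0.006
13.925 [0.64802461 0.04885955 0.42573788] [0.4337041  0.01530758 0.53912006] 0.2604731605757015 5.893443326858687
```

View pics/s4.png

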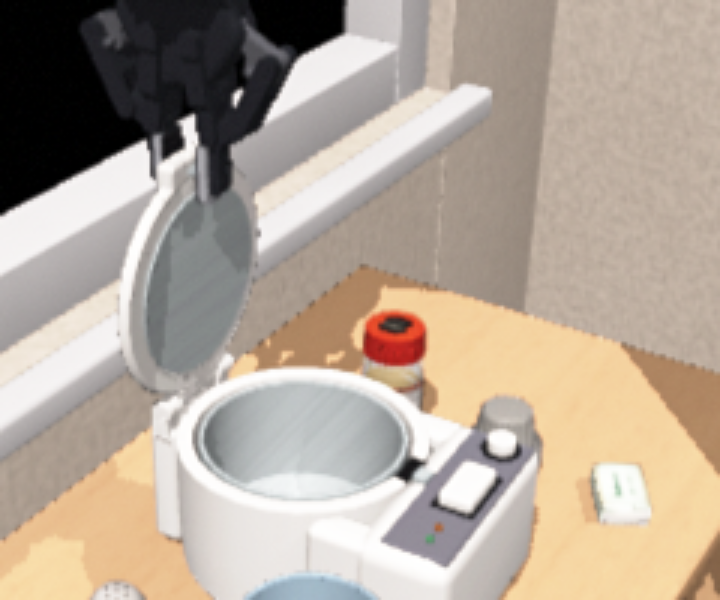

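The fingers hold the tab with the lid near upright, at about 6 N. I'll hold it for over a second, then open slowly.

Emit:
{"op": "arm_command", "data": {
  "rows": [0.48,0,0,0,0,0.48,0,0,0,0,0.48,0,0,0,0,0.48,0,0,0,0,0.48,0,0,0,0]
}}

```text
clock: 14.55
eef_pos: [0.648, 0.0488, 0.4257]
ee_rot: [[-0.049, 0.999, 0.0], [0.999, 0.049, 0.0], [0.0, 0.0, -1.0]]
ft_force: [0.2, 0.4, 0.9]
gripper_width: 0.263
gripper_force: 6.2
```

Emit:
{"op": "arm_command", "data": {
  "rows": [0.48,0,0,0,0,0.48,0,0,0,0,0.48,0,0,0,0,0.48,0,0,0,0,0.48,0,0,0,0]
}}

```text
clock: 15.18
eef_pos: [0.648, 0.0488, 0.4257]
ee_rot: [[-0.05, 0.999, 0.0], [0.999, 0.05, -0.0], [-0.0, 0.0, -1.0]]
ft_force: [0.7, -0.1, 1.3]
gripper_width: 0.262
gripper_force: 6.3
```

Emit:
{"op": "arm_command", "data": {
  "rows": [0.475,0,0,0,0,0.47,0,0,0,0,0.465,0,0,0,0,0.46,0,0,0,0,0.455,0,0,0,0]
}}

```text
clock: 15.8
eef_pos: [0.6479, 0.0489, 0.4256]
ee_rot: [[-0.05, 0.999, -0.0], [0.999, 0.05, -0.0], [-0.0, -0.0, -1.0]]
ft_force: [0.3, 0.4, -0.5]
gripper_width: 0.269
gripper_force: 0.0
```

Emit:
{"op": "arm_command", "data": {
  "rows": [0.45,0,0,0,0,0.445,0,0,0,0,0.44,0,0,0,0,0.43,0,0,0,0,0.42,0,0,0,0]
}}

```text
clock: 16.42
eef_pos: [0.648, 0.0488, 0.4257]
ee_rot: [[-0.05, 0.999, -0.0], [0.999, 0.05, 0.0], [0.0, -0.0, -1.0]]
ft_force: [-0.5, 0.6, -0.1]
gripper_width: 0.288
gripper_force: 0.0
```

Emit:
{"op": "arm_command", "data": {
  "rows": [0.41,0,0,0,0,0.4,0,0,0,0,0.38,0,0,0,0,0.36,0,0,0,0,0.34,0,0,0,0]
}}

```text
clock: 17.05
eef_pos: [0.648, 0.0488, 0.4257]
ee_rot: [[-0.049, 0.999, 0.0], [0.999, 0.049, 0.0], [0.0, 0.0, -1.0]]
ft_force: [0.8, 0.6, -0.6]
gripper_width: 0.329
gripper_force: 0.0
```

```bash
python3 - <<'E'
from h import *
for i in range(6): lid()
s=manip.observe(); print(s['clock'],s['ft_force'],s['gripper_width'],s['gripper_force'])
E
```

```text
top 40 t 17.1
 ang med 0.1 [-1.9  1.6] zmax 0.165 top x -0.0
scene 2028 t 17.15
 ang med -5.3 [-9.1 -0.7] zmax 0.174 top x -0.008
top 40 t 17.2
 ang med 0.1 [-1.8  1.7] zmax 0.165 top x -0.0
scene 2046 t 17.25
 ang med -5.3 [-9.2 -0.7] zmax 0.175 top x -0.008
top 40 t 17.3
 ang med 0.1 [-1.7  1.3] zmax 0.164 top x -0.0
scene 2032 t 17.35
 ang med -5.3 [-9.2 -0.7] zmax 0.175 top x -0.008
top 40 t 17.4
 ang med 0.0 [-1.7  1.5] zmax 0.164 top x -0.0
scene 2040 t 17.45
 ang med -5.3 [-9.1 -0.7] zmax 0.175 top x -0.008
top 40 t 17.5
 ang med 0.0 [-1.8  1.5] zmax 0.165 top x -0.0
scene 2030 t 17.55
 ang med -5.3 [-9.2 -0.7] zmax 0.175 top x -0.008
top 40 t 17.6
 ang med 0.1 [-1.7  1.7] zmax 0.164 top x -0.0
scene 2030 t 17.65
 ang med -5.3 [-9.2 -0.8] zmax 0.174 top x -0.008
17.65 [-0.82698451 -0.74046515  0.57768606] 0.3299535773846227 0.0
```

Emit:
{"op": "arm_command", "data": {
  "rows": [0.32,0,0,0,0,0.3,0,0,0,0,0.28,0,0,0,0,0.26,0,0,0,0,0.23,0,0,0,0]
}}

```text
clock: 18.27
eef_pos: [0.648, 0.0489, 0.4257]
ee_rot: [[-0.049, 0.999, -0.0], [0.999, 0.049, 0.0], [0.0, -0.0, -1.0]]
ft_force: [-0.3, 0.1, 0.7]
gripper_width: 0.39
gripper_force: 0.0
```

Emit:
{"op": "arm_command", "data": {
  "rows": [0.2,0,0,0,0,0.15,0,0,0,0,0.1,0,0,0,0,0,0,0,0,0,-0.2,0,0,0,0]
}}

```text
clock: 18.9
eef_pos: [0.648, 0.0489, 0.4257]
ee_rot: [[-0.05, 0.999, 0.0], [0.999, 0.05, 0.0], [-0.0, 0.0, -1.0]]
ft_force: [-0.1, -0.2, -0.5]
gripper_width: 0.598
gripper_force: 0.0
```

```bash
python3 - <<'E'
from h import *
for i in range(5): lid()
E
```

```text
top 39 t 18.95
 ang med -0.0 [-1.5  1.6] zmax 0.165 top x -0.0
scene 2069 t 19.0
 ang med -5.3 [-9.6 -0.9] zmax 0.175 top x -0.008
top 38 t 19.05
 ang med 0.1 [-1.6  1.7] zmax 0.163 top x -0.0
scene 2068 t 19.1
 ang med -5.3 [-9.7 -0.9] zmax 0.175 top x -0.008
top 39 t 19.15
 ang med 0.2 [-1.6  1.7] zmax 0.164 top x -0.0
scene 2056 t 19.2
 ang med -5.3 [-9.6 -0.8] zmax 0.175 top x -0.008
top 39 t 19.25
 ang med 0.2 [-1.5  1.7] zmax 0.165 top x -0.0
scene 2062 t 19.3
 ang med -5.3 [-9.7 -0.9] zmax 0.175 top x -0.008
top 39 t 19.35
 ang med 0.1 [-1.5  1.7] zmax 0.164 top x 0.0
scene 2075 t 19.4
 ang med -5.3 [-9.8 -0.9] zmax 0.175 top x -0.008
```

The lid is free of the fingers and at rest. I'll rise straight up and check.

Emit:
{"op": "arm_command", "data": {
  "rows": [-0.4,0,0,0.3,0,-0.4,0,0,0.8,0,-0.4,0,0,1,0,-0.4,0,0,1,0,-0.4,0,0,0,0]
}}

```text
clock: 20.02
eef_pos: [0.6483, 0.0489, 0.5219]
ee_rot: [[-0.05, 0.999, 0.005], [0.999, 0.05, 0.0], [-0.0, 0.005, -1.0]]
ft_force: [-0.4, -0.8, 0.0]
gripper_width: 0.698
gripper_force: 0.0
```

```bash
python3 - <<'E'
from h import *
for i in range(7): im=lid()
cv2.imwrite('pics/s5.png',im[:,:,::-1])
s=manip.observe(); print(s['clock'],s['eef_pos'],s['ft_force'],s['dq'])
E
```

```text
top 424 t 20.075
 ang med -2.5 [-3.9  0.6] zmax 0.166 top x -0.006
scene 2190 t 20.125
 ang med -5.1 [-9.1 -1.6] zmax 0.166 top x -0.008
top 395 t 20.175
 ang med -2.2 [-3.7  0.5] zmax 0.166 top x -0.006
scene 2187 t 20.225
 ang med -5.1 [-9.1 -1.5] zmax 0.166 top x -0.008
top 369 t 20.275
 ang med -1.9 [-3.6  0.8] zmax 0.167 top x -0.005
scene 2183 t 20.325
 ang med -5.1 [-9.  -1.6] zmax 0.166 top x -0.008
top 354 t 20.375
 ang med -1.9 [-3.5  0.7] zmax 0.166 top x -0.005
scene 2185 t 20.425
 ang med -5.1 [-9.  -1.5] zmax 0.167 top x -0.008
top 356 t 20.475
 ang med -1.9 [-3.5  0.7] zmax 0.167 top x -0.005
scene 2184 t 20.525
 ang med -5.1 [-9.1 -1.5] zmax 0.167 top x -0.008
top 359 t 20.575
 ang med -2.0 [-3.5  0.8] zmax 0.166 top x -0.005
scene 2186 t 20.625
 ang med -5.0 [-9.1 -1.5] zmax 0.166 top x -0.008
top 361 t 20.675
 ang med -1.9 [-3.6  0.7] zmax 0.167 top x -0.005
scene 2177 t 20.725
 ang med -5.1 [-9.1 -1.6] zmax 0.166 top x -0.008
20.725 [0.64797986 0.04884364 0.51861239] [-0.18669686  0.40186569 -0.04795388] [-0.00039543 -0.00054535 -0.00025381 -0.0010939  -0.00014502  0.00024616]
```

View pics/s5.png

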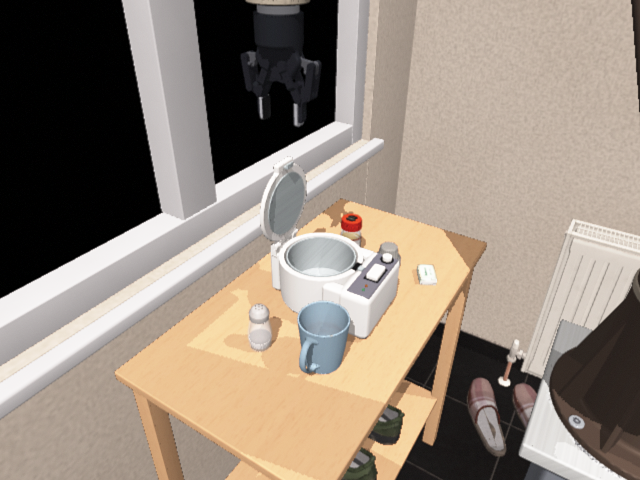

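The lid stands upright and still at (285,205), and the gripper is clear above it near (280,100). Handing in.

```bash
python3 -c "
from bench import manip
print(manip.job_done())"
```

```text
the job is handed in; nothing more can be done
None
```

The rice cooker is open and handed in: I pressed only the lid release key, held the lid for over a second until it was still, and released it slowly, leaving it upright and at rest with the gripper clear above it, at about 21 s of the 45 s allowed.

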